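# Refit the bayonet bowl on an air filter head

### The job

The compressed-air filter head is clamped upside down in the machine vice with its new element in: refit the metal bowl that has three lugs. Set it mouth down in the head's socket, feel for where the lugs drop into their slots, push it right in against the sprung seal, turn it clockwise (seen from above) to the stop and let it spring back into the locking notches, so that it stays locked and upright when you let go. Leave the other things on the bench where they are.

Things in the scene. Friction and masses are not known exactly. Their poses are not given: they have to be found in the camera images.
- bowl_mid (a point): Middle of the loose aluminium filter bowl, on its axis 50 mm above its mouth rim; z up. 0.12 to 0.26 kg, standing mouth down on the bench at first. A round can 44 mm across from 29 to 76 mm above the rim (grip here), domed end at 87 mm, black drain knob 17 mm across up to 100 mm. Two black sight windows on its sides.
- bowl_mouth (a point): Centre of the bowl's mouth rim, z up towards the drain knob. Hollow nose 42 mm across, end tapered to 39 mm. Three lugs, 10 mm wide, reach 28.5 mm from the axis at 10 to 16 mm above the rim, 120 degrees apart, one along this point's +x under a sight window. Shoulder ring 52 mm across at 23.5 to 27.5 mm above the rim.
- socket (a point): Centre of the top face of the grey filter head's socket, 130 mm above the bench, z up; collar 72 mm across. Fixed to the vice (dark blue-grey, jaw tops at 72 mm, screw along -y). The head is clamped by its round neck at ANY angle, so this yaw says nothing of the slots: find them by touch or eye (one lies above one of the two port bosses). A brass element 24 mm across stands 8 mm above the face; the bowl goes over it.
- slots (a point): On the axis, 6 mm below the socket's top face: underside of its flange. Bore 45.6 mm; three slots 14 mm wide, 120 degrees apart, out to 31 mm from the axis: lugs pass within about 4 degrees either way. Elsewhere the bowl stands on its lugs, rim 10 mm below the top face, and stays there if let go. Over the slots it drops, rim 12 mm down, onto the sprung seal. Yaw tells nothing of the slots.
- notches (a point): On the axis, 19.5 mm below the socket's top face: where the rim lies when locked. Push the bowl down until its rim is 22.5 to 23.5 mm below the face (at 23.5 the shoulder rests on the face): lugs clear the flange. Turn clockwise from above 52 degrees to a hard stop (it cannot turn the other way); let go, the seal lifts it into the notches. Unturned it rises to 12 mm; part turned it stays 22 mm down, unlocked.
- seal (a joint): How far the black sprung seal in the bottom of the socket is pressed down, in m: 0 when free, its face 12 mm below the socket's top face; 0.0075 with the bowl locked; 0.0115 with the bowl pushed right in. It pushes back with 3 N at 0 and 0.8 N more per mm (12 N right in).
- jar_mid (a point): Bystander: middle of a larger round glass lubricator bowl without lugs, 65 mm in diameter and 103 mm high, standing on the bench; 50 mm above the bench.
- spanner: Bystander: steel open-ended spanner 190 mm long, flat on the bench.
- oilcan: Bystander: steel oil can 72 mm in diameter, 104 mm high, with a thin spout that reaches 78 mm from its axis at 160 mm height. Origin under its centre.
- disc: Bystander: brake disc 220 mm in diameter, 24 mm high, flat on the bench. Origin under its centre.

How it is judged:
On the way, in this order (a step that is already met when the one before it is completed fails the run):
1. the bowl's nose is in the socket (horizontal distance between bowl_mid and socket below 0.006 m and z of bowl_mid in the frame of socket below 0.045 m and angle between bowl_mid's own z axis and vertical below 0.2 rad), for 0.2 s.
2. the bowl is pushed in until its lugs are under the flange (horizontal distance between bowl_mid and socket below 0.005 m and z of bowl_mid in the frame of socket below 0.0288 m), for 0.1 s.
At the end, for the whole second after the job is handed in: The bowl is let go and locked: its axis within 5 mm of the socket's and upright within 4 degrees, its rim 18 to 20.7 mm below the socket's top face (19.5 mm when the lugs sit in their notches), the seal still pressed down by more than 5.5 mm, and the other things where they were (horizontal distance between bowl_mid and socket below 0.005 m and z of bowl_mid in the frame of socket between 0.0293 and 0.032 m and angle between bowl_mid's own z axis and vertical below 0.07 rad and value of joint seal above 0.0055 m); the robot touches nothing.
It fails at once if the lubricator bowl, the spanner, the oil can or the brake disc is moved more than 30 mm (distance of any of jar_mid, spanner, oilcan, disc from where it was at the start of the episode above 0.03 m).
It also fails if it takes over 67 s, if anything falls off the work surface, if the arm or the gripper's body presses on something with over 40 N, if the wrist force passes 120 N, or if a joint passes its speed limit or range.

### The arm

A 7-joint arm with a two-finger parallel gripper is mounted at the origin on the work surface. World frame = base frame: x ahead of the robot, y to its left, z up, the work surface at z = 0. Lengths are in m, angles in rad, forces in N, time in s.
With the tool pointing down it reaches from about 0.35 to 0.9 m from the base axis. Payload 8.1 kg.
Tool frame: the origin (TCP) lies midway between the tips of the shut fingers; the grasp point (between the pads) lies 19 mm behind it (ctrl.pinch_z is the distance from the TCP to the grasp point, in m); z points along the fingers, y is the direction in which the jaws open and shut (so a half turn about z gives the same grasp; the last joint's range is limited). The gripper opens to 85 mm and grips with 20 to 120 N. Pads are 22 mm wide; open, the fingers measure 114 mm over their backs; the gripper's body (76 mm by 85 mm) begins 54 mm behind the grasp point. The pads swing forward as they close: fully open they stand 13 mm farther back than shut.
Start: joints at [-0.103, 0.434, 0.025, 1.573, -0.012, 1.134, -0.075], TCP at [0.625, -0, 0.231] pointing down, gripper open.
Joint ranges: [-2.62, 2.62], [-0.44, 2.09], [-1.27, 1.32], [0.08, 2.57], [-1.32, 4.46], [0.12, 2], [-2.74, 2.74]. Speed limits (rad/s): [2.22, 2.22, 3.01, 3.01, 3.14, 3.14, 3.14].

### API

Orientations are given as a unit quaternion [w, x, y, z].
In Python, from station import ctrl, optics gives the robot as it stands.
- The arm moves only by the tool drive_tool, never from a script. Its argument "rows" is a list of rows, each a list of 7 numbers: the turn, a rotation vector about the tool's x, y, z normalised to -1 to 1, where 1 is 360 degrees, then the shift along the tool's x, y, z normalised to -1 to 1, where 1 is 0.15 m, then the closure, from -1 (fully open) to 1 (shut). A call has 1 to 5 rows; each row is the pose to reach, as a shift and turn from the pose measured when the call began, along the tool's axes at that moment, turning the shorter way round; what a row does not reach only later rows make up. A row lasts 1/10 s, in which the tool goes at most 50 mm and 8.59 degrees, less where a joint would pass 70% of its speed; a pose out of reach is approached as far as the arm can. A call with a number of a shift or a turn outside -1 to 1 is refused whole. A call with a gripper value outside its range is refused whole. The fingers move at their own pace and stop on an object; the grip force is fixed at half the most. Time passes only in rows, so rows that repeat a pose let the fingers close. It gives the time, the measured TCP pose, the force and the opening at its end, in the units of the state.
- ctrl.state(): the state, without advancing time (a new reading comes with each control period).
- optics.capture(name): name is "scene" or "side" or "wrist"; returns the picture (384x512x3 uint8, red, green, blue); there is no depth.
- optics.camera_params(name): a dict with "fx", "fy", "cx", "cy" (pixels), "R" (3x3) and "t" (3): a world point X has camera coordinates R X + t; the wrist camera has in their place "tool_from_camera" (4x4, takes a point from camera to tool coordinates, whose origin is the TCP and whose axes are the flange's). Camera axes: x right, y down, z forward; pixel columns grow to the right and rows downward; lengths in m; the calibration is good to about 2 mm. A picture is of the moment at which its call begins: read the wrist's pose just before it. camera_params takes no time and is no camera call.
- ctrl.sign_off(): hands the job in, once; it reports no verdict.
The state is a dict: "time": time; "qpos": joint angles; "dq": joint speeds; "joint_efforts": joint torques, N m; "eef_pos": TCP position; "tcp_rot": TCP orientation; "force": force on the tool from outside, world axes, zero at the start; "torque": the same for the moment, N m; "gripper_width": opening from 0.0 (shut) to 1.0 (fully open).
Only numpy, scipy, OpenCV 4.12 (cv2) and the standard library are available. Lean on these libraries where they do the work, as an engineer would, in place of code of your own. Each camera call takes 0.05 s, during which the arm holds its last target.

## Working session

There is one attempt and no reset: what is moved stays moved. The work goes in short steps, Python scripts to look and compute and a tool call to move; the robot and the scene stay as the last step left them, time stands still between calls to the robot, and variables do not carry over. Pictures are saved under pics/ and viewed, and the job is handed in when it is done.

Besides the shell and the picture viewer there is one more tool, called after "Call:" as name([rows], argument=value, ...), one row to a line, values as JSON. drive_tool: Moves the arm, as the interface text tells. Its arguments: {"type":"object","properties":{"rows":{"type":"array"}},"required":["rows"]}

```bash
ls; mkdir -p pics; python3 - <<'E'
from station import ctrl, optics
import cv2
print(ctrl.state(), ctrl.pinch_z)
for n in ("scene","side","wrist"):
    im=optics.capture(n); cv2.imwrite(f"pics/{n}0.png",im[:,:,::-1]); p=optics.camera_params(n); print(n,p)
E
```

```text
pics
{'time': 0.0, 'qpos': array([-0.10257522,  0.43524021,  0.02502165,  1.57410177, -0.01162658,
        1.13404416, -0.075087  ]), 'dq': array([ 0.00134452,  0.00168722, -0.00058718,  0.00053169,  0.00029422,
        0.0003961 ,  0.00112352]), 'joint_efforts': array([ 8.97134169e-05, -6.70461059e+01,  1.02531374e+00, -3.16203833e+01,
        1.55155628e-02,  1.25530543e-02, -1.11555586e-06]), 'eef_pos': array([ 6.24475281e-01, -9.33540463e-05,  2.30514047e-01]), 'tcp_rot': array([-5.28954383e-04,  7.07154994e-01,  7.07058085e-01, -6.31716049e-04]), 'force': array([ 0.29894712, -0.50194562, -0.02374825]), 'torque': array([ 0.01698895, -0.01529608,  0.0192458 ]), 'gripper_width': 1.0014647409644142} 0.0187
scene {'fx': 367.54029781691185, 'fy': 367.54029781691185, 'cx': 250.21098177415743, 'cy': 189.1252380142248, 'R': array([[-0.80700086,  0.59054495, -0.00250302],
       [ 0.51159553,  0.69698391, -0.50247731],
       [-0.29499088, -0.40678016, -0.86458677]]), 't': array([ 0.55974791, -0.1486575 ,  1.34019657])}
side {'fx': 391.1707949892024, 'fy': 391.1707949892024, 'cx': 260.77659712166513, 'cy': 190.61357489459, 'R': array([[ 0.9696312 , -0.24426802,  0.01218506],
       [-0.18151546, -0.75213493, -0.63351811],
       [ 0.16391302,  0.61206714, -0.77363191]]), 't': array([-0.56848027,  0.04519281,  1.02992487])}
wrist {'fx': 307.42257535142875, 'fy': 307.42257535142875, 'cx': 249.2970682398732, 'cy': 190.00244975733133, 'tool_from_camera': array([[ 2.29654776e-04, -9.59345864e-01, -2.82232990e-01,
         7.15435137e-02],
       [ 9.99999887e-01,  3.38039603e-04, -3.35333387e-04,
         1.33197826e-03],
       [ 4.17106626e-04, -2.82232881e-01,  9.59345833e-01,
        -1.43092686e-01],
       [ 0.00000000e+00,  0.00000000e+00,  0.00000000e+00,
         1.00000000e+00]])}
```

View pics/scene0.png

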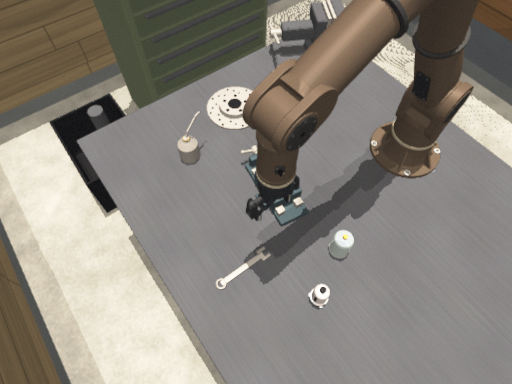

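View pics/side0.png

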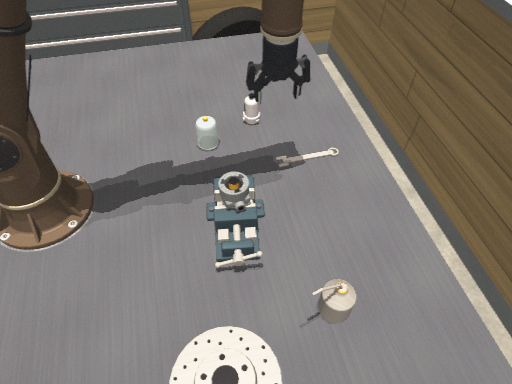

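View pics/wrist0.png

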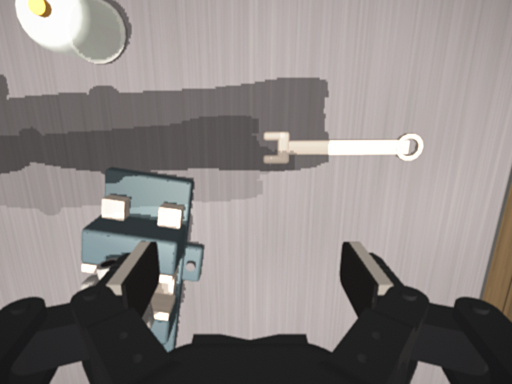

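```bash
python3 - <<'E'
import cv2
s=cv2.imread("pics/scene0.png"); d=cv2.imread("pics/side0.png")
def crop(im,x,y,w,h,k): return cv2.resize(im[y:y+h,x:x+w],None,fx=k,fy=k,interpolation=cv2.INTER_CUBIC)
a=crop(s,295,270,50,50,8)
b=crop(d,225,80,50,50,8)
cv2.imwrite("pics/c1.png",cv2.hconcat([a,b]))
cv2.imwrite("pics/c2.png",crop(d,190,160,90,60,8))
E
```

```text
(no output)
```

View pics/c1.png

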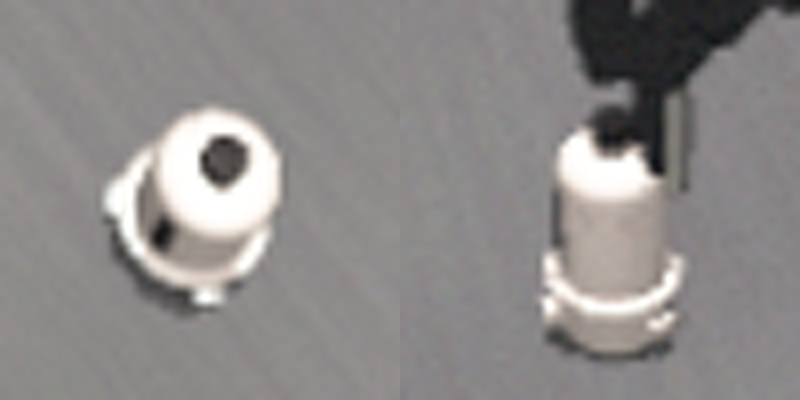

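View pics/c2.png

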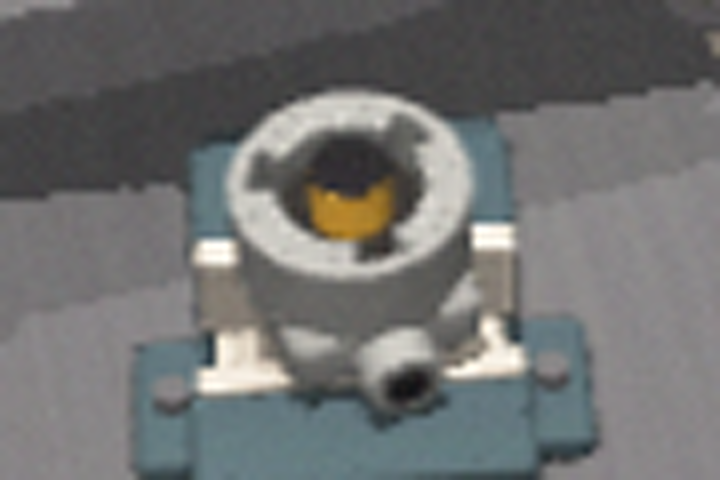

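```bash
cat > h.py <<'E'
from station import ctrl, optics
import numpy as np, cv2
from scipy.spatial.transform import Rotation as Ro
def cam(n,st=None):
    p=optics.camera_params(n)
    if n!="wrist": R,t=p["R"],p["t"]
    else:
        T=p["tool_from_camera"]; st=st or ctrl.state(); q=st["tcp_rot"]; Rt=Ro.from_quat([q[1],q[2],q[3],q[0]]).as_matrix()
        Rc=Rt@T[:3,:3]; tc=Rt@T[:3,3]+st["eef_pos"]; R=Rc.T; t=-R@tc
    return p,R,t
def ray(c,px,z):
    p,R,t=c; d=R.T@np.array([(px[0]-p["cx"])/p["fx"],(px[1]-p["cy"])/p["fy"],1]); o=-R.T@t
    return o+d*(z-o[2])/d[2]
def proj(c,X):
    p,R,t=c; Y=(R@np.atleast_2d(X).T).T+t
    return np.c_[p["fx"]*Y[:,0]/Y[:,2]+p["cx"],p["fy"]*Y[:,1]/Y[:,2]+p["cy"]]
def P(x0,y0,k,x,y): return ((x+.5)/k-.5+x0,(y+.5)/k-.5+y0)
E
python3 - <<'E'
from h import *
sc=cam("scene"); sd=cam("side")
print("knob scene",ray(sc,P(295,270,8,224,158),.1),"side",ray(sd,P(225,80,8,612,-1000) if 0 else P(225,80,8,612-400,125),.1))
# lugs in scene, z ~.013 outer
for q in [(110,198),(208,298)]: print("lug sc",ray(sc,P(295,270,8,*q),.014))
for q in [(148,308),(262,320)]: print("lug sd",ray(sd,P(225,80,8,*q),.014))
print("rim bottom side",ray(sd,P(225,80,8,212,355),0))
c=ray(sd,P(190,160,8,349,185),.13);print("sock",c)
for q in [(258,170),(412,130),(376,246)]:
    v=ray(sd,P(190,160,8,*q),.13); print("slot",v, np.degrees(np.arctan2(*(v-c)[1::-1])),np.linalg.norm(v-c))
v=ray(sd,P(190,160,8,408,385),.09); print("port",v,np.degrees(np.arctan2(*(v-c)[1::-1])))
for t in range(0,360,45):
  print(t, (np.array(proj(sd,c+.036*np.array([np.cos(np.radians(t)),np.sin(np.radians(t)),0])))[0]-[190,160]+.5)*8-.5)
E
```

```text
knob scene [0.61393607 0.21934976 0.1       ] side [0.60829112 0.21254652 0.1       ]
lug sc [0.62982166 0.19719182 0.014     ]
lug sc [0.62481222 0.24452709 0.014     ]
lug sd [0.58209956 0.21511125 0.014     ]
lug sd [0.62454307 0.19760766 0.014     ]
rim bottom side [0.6040434  0.19755832 0.        ]
sock [ 0.48207908 -0.14091204  0.13      ]
slot [ 0.45711517 -0.12890221  0.13      ] 154.30837256661638 0.027702578459093286
slot [ 0.50472628 -0.12412631  0.13      ] 36.54522524584175 0.028189646340694135
slot [ 0.4850131  -0.16553335  0.13      ] -83.2043424858249 0.0247955111075649
port [ 0.48861895 -0.18736185  0.09      ] -81.9857609620355
0 [468.1113626  163.36819555]
45 [414.97748748 107.3649635 ]
90 [325.00480279  96.73491434]
135 [248.11211915 137.08248073]
180 [228.35438142 206.91044054]
225 [280.13396972 266.03395535]
270 [374.17001384 277.58658759]
315 [452.4154377  234.11800295]
```

Call:
drive_tool([
  [0,0,0,-0.5,-0.5,-0.13,-1],
  [0,0,0,-0.94,-0.95,-0.13,-1],
  [0,0,0,-0.94,-0.95,-0.13,-1],
  [0,0,0,-0.94,-0.95,-0.13,-1],
  [0,0,0,-0.94,-0.95,-0.13,-1],
])

```text
time: 0.65
eef_pos: [0.4776, -0.1466, 0.2509]
tcp_rot: [-0.0, 0.71, 0.704, -0.002]
force: [0.2, 0.4, 0.7]
gripper_width: 0.998
```

Call:
drive_tool([
  [0,0,0,0,0,0,-1],
  [0,0,0,0,0,0,-1],
])

```text
time: 0.85
eef_pos: [0.4777, -0.1466, 0.2509]
tcp_rot: [-0.0, 0.71, 0.704, -0.002]
force: [0.2, 0.3, -0.3]
gripper_width: 0.998
```

```bash
python3 - <<'E'
from h import *
st=ctrl.state(); print(st["time"],st["eef_pos"],st["tcp_rot"],np.abs(st["dq"]).max())
np.save("w1p.npy",np.r_[st["eef_pos"],st["tcp_rot"]])
im=optics.capture("wrist")[:,:,::-1]; cv2.imwrite("pics/w1.png",im)
im=optics.capture("side")[:,:,::-1]; cv2.imwrite("pics/s1.png",im)
im=optics.capture("scene")[:,:,::-1]; cv2.imwrite("pics/sc1.png",im)
E
```

```text
0.85 [ 0.47766154 -0.14663106  0.25091903] [-1.51333669e-04  7.10248630e-01  7.03948694e-01 -1.75947243e-03] 0.017540813755954603
```

View pics/w1.png

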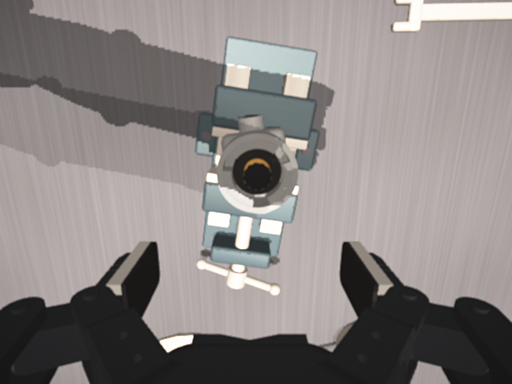

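View pics/sc1.png

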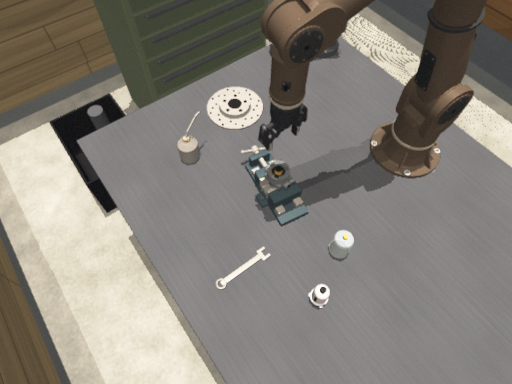

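```bash
python3 - <<'E'
import cv2
def crop(im,x,y,w,h,k): return cv2.resize(im[y:y+h,x:x+w],None,fx=k,fy=k,interpolation=cv2.INTER_CUBIC)
im=cv2.imread("pics/w1.png")
c=crop(im,205,105,105,110,5); c=cv2.convertScaleAbs(c,alpha=1.8,beta=10)
cv2.imwrite("pics/w1c.png",c)
im=cv2.imread("pics/sc1.png")
a=crop(im,255,150,50,50,8); b=crop(im,295,270,50,50,8)
cv2.imwrite("pics/sc1c.png",cv2.hconcat([a,b]))
E
```

```text
(no output)
```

View pics/w1c.png

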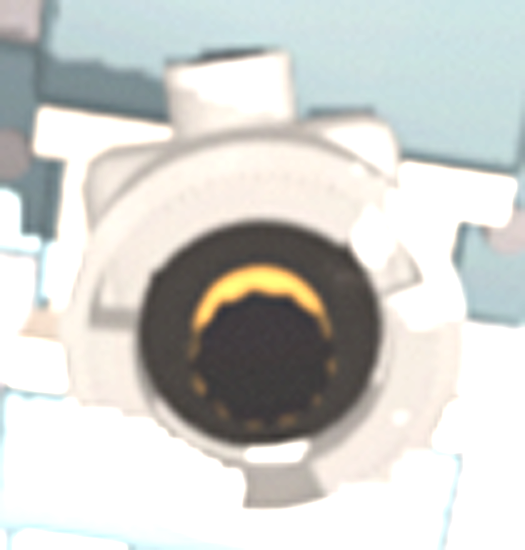

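View pics/sc1c.png

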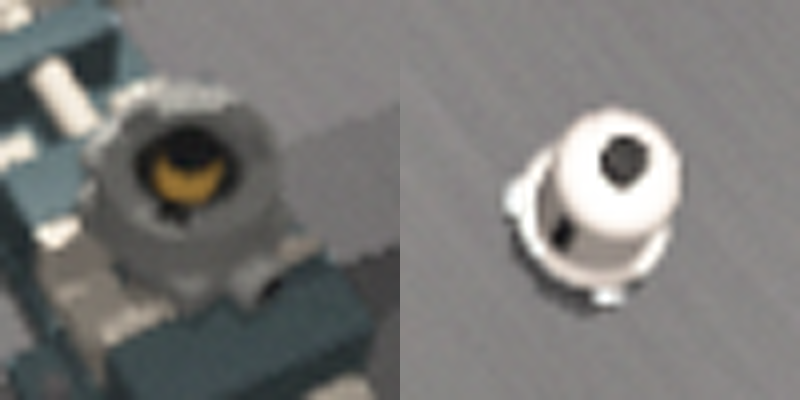

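View pics/s1.png

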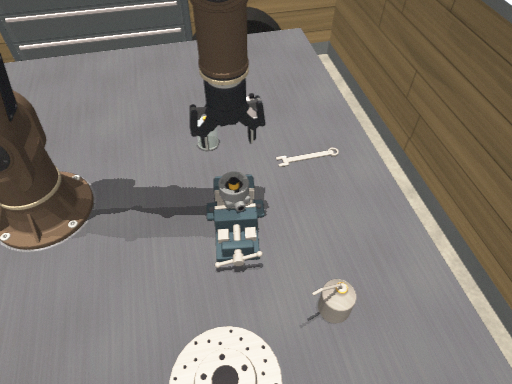

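```bash
cat > fit.py <<'E'
from h import *
st=dict(eef_pos=np.load("w1p.npy")[:3],tcp_rot=np.load("w1p.npy")[3:])
w=cam("wrist",st)
c=ray(w,P(205,105,5,260,332),.13); print("bore c",c)
v=[ray(w,P(205,105,5,*q),.13) for q in [(138,332),(383,332),(260,218),(260,445)]]
print("diam",np.linalg.norm(v[1]-v[0]),np.linalg.norm(v[3]-v[2]))
v=[ray(w,P(205,105,5,*q),.138) for q in [(190,345),(335,345),(262,265),(262,425)]]
print("brass c",(v[0]+v[1])[:2]/2,(v[2]+v[3])[:2]/2,np.linalg.norm(v[1]-v[0]),np.linalg.norm(v[3]-v[2]))
for q in [(110,300),(400,280),(285,490)]:
    u=ray(w,P(205,105,5,*q),.13)-c; print(np.degrees(np.arctan2(u[1],u[0])),np.linalg.norm(u))
im=cv2.imread("pics/w1c.png")
def draw(im,cm,c,z,r,col,x0,y0,k,th=np.linspace(0,2*np.pi,100)):
    X=np.c_[c[0]+r*np.cos(th),c[1]+r*np.sin(th),np.full(len(th),z)]
    p=(proj(cm,X)-[x0,y0]+.5)*k-.5
    cv2.polylines(im,[np.int32(np.round(p))],True,col,1)
import sys
cx,cy,a=map(float,sys.argv[1:4])
def slots(im,cm,*A):
    for z,r,col in [(.13,.0228,(0,0,255)),(.13,.036,(0,255,0)),(.138,.012,(255,0,0))]: draw(im,cm,(cx,cy),z,r,col,*A)
    for s in range(3):
        t=np.radians(a+120*s); e=np.array([np.cos(t),np.sin(t)]);n=np.array([-e[1],e[0]])
        X=np.array([[*(np.array([cx,cy])+e*i+n*j),.13] for i,j in [(.0217,.007),(.031,.007),(.031,-.007),(.0217,-.007)]])
        p=(proj(cm,X)-A[:2]+.5)*A[2]-.5; cv2.polylines(im,[np.int32(np.round(p))],True,(255,0,255),1)
slots(im,w,205,105,5)
b=cv2.imread("pics/side0.png"); b=cv2.resize(b[160:220,200:265],None,fx=8,fy=8,interpolation=cv2.INTER_CUBIC); b=b
slots(b,cam("side"),200,160,8)
cv2.imwrite("pics/f1.png",im); cv2.imwrite("pics/f2.png",b)
E
python3 fit.py .482 -.141 36
```

```text
bore c [ 0.48509011 -0.13566604  0.13      ]
diam 0.04306991404972709 0.04089008652664542
brass c [ 0.48535732 -0.13609872] [ 0.48527342 -0.13631149] 0.024778307719340018 0.028084311350089396
167.23219151699556 0.02687108449603679
20.41829410562549 0.026015894898515024
-81.33804085942442 0.02970475586677007
```

View pics/f1.png

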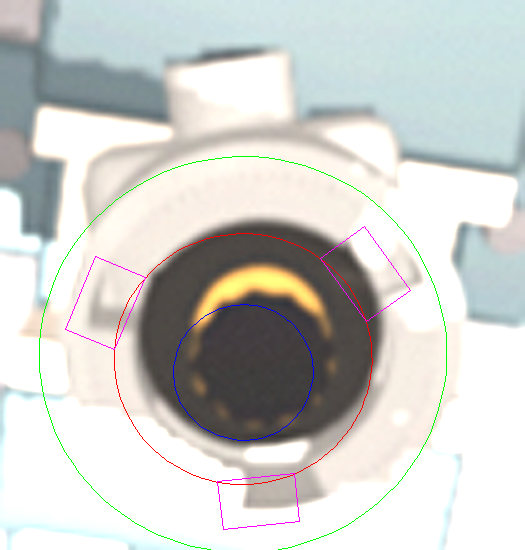

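View pics/f2.png

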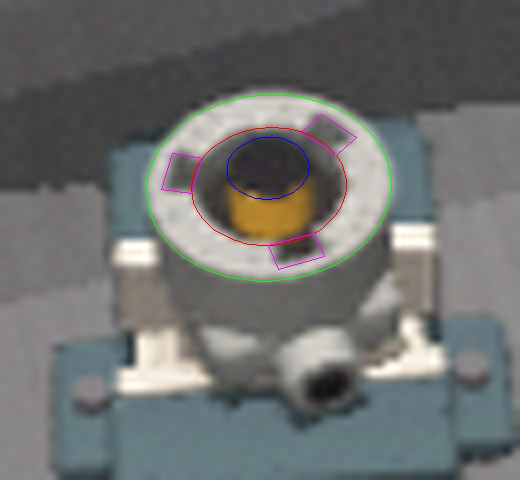

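```bash
cat >> fit.py <<'E'
b=cv2.imread("pics/sc1.png"); b=cv2.resize(b[150:205,250:310],None,fx=8,fy=8,interpolation=cv2.INTER_CUBIC)
b=cv2.convertScaleAbs(b,alpha=1.3)
slots(b,cam("scene"),250,150,8)
s=cv2.imread("pics/s1.png"); s=cv2.resize(s[160:215,200:260],None,fx=8,fy=8,interpolation=cv2.INTER_CUBIC)
slots(s,cam("side"),200,160,8)
cv2.imwrite("pics/f3.png",cv2.resize(cv2.hconcat([b,s]),None,fx=.83,fy=.83))
E
python3 fit.py .482 -.141 36 >/dev/null
```

```text
(no output)
```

View pics/f3.png

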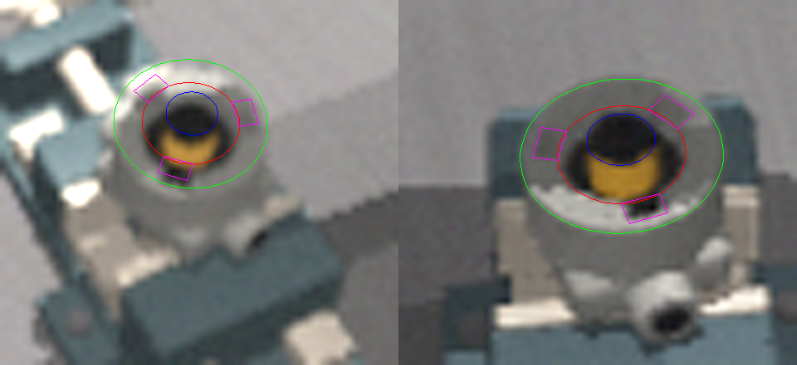

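```bash
cat >> h.py <<'E'
def Rtool(yaw):
    t=np.radians(yaw); y=np.array([np.cos(t),np.sin(t),0]); x=np.array([-np.sin(t),np.cos(t),0]); return np.c_[x,y,[0,0,-1.]]
def Rq(q): return Ro.from_quat([q[1],q[2],q[3],q[0]]).as_matrix()
def go(pos,yaw,g=-1):
    st=ctrl.state(); R=Rq(st["tcp_rot"]); d=R.T@(np.array(pos)-st["eef_pos"])/.15
    r=Ro.from_matrix(R.T@Rtool(yaw)).as_rotvec()/(2*np.pi)
    print("t",st["time"],"row",np.round(r,4).tolist(),np.round(d,3).tolist(),g)
def yaw_now():
    y=Rq(ctrl.state()["tcp_rot"])[:,1]; return np.degrees(np.arctan2(y[1],y[0]))
E
python3 -c "
from h import *
go([.612,.219,.24],90)
sc=cam('scene');print('jar base',ray(sc,(341,257),0),'jar top',ray(sc,(345,238),.103), 'side jar', ray(cam('side'),(206,119),.103))
print(ray(sc,(323,288.9),.1))
"
```

```text
t 1.0 row [-0.0006, -0.0001, -0.251] [2.436, 0.875, 0.064] -1
jar base [0.47007469 0.16844764 0.        ] jar top [0.46451625 0.14768281 0.103     ] side jar [0.45847855 0.13192551 0.103     ]
[0.61225273 0.21921636 0.1       ]
```

Call:
drive_tool([
  [0,0,-0.02,0.3,0.1,0,-1],
  [0,0,-0.045,0.65,0.2,0,-1],
  [0,0,-0.07,1,0.35,0,-1],
  [0,0,-0.095,1,0.35,0,-1],
  [0,0,-0.119,1,0.35,0,-1],
])

```text
time: 1.5
eef_pos: [0.5328, 0.009, 0.2496]
tcp_rot: [-0.001, 0.407, 0.913, -0.001]
force: [-0.8, -1.2, -0.0]
gripper_width: 1.0
```

```bash
python3 -c "
from h import *
go([.612,.219,.24],90)
print(yaw_now())"
```

```text
t 1.5 row [-0.0003, -0.0005, -0.1334] [0.688, 1.329, 0.062] -1
41.96887539226996
```

Call:
drive_tool([
  [0,0,-0.02,0.17,0.33,0,-1],
  [0,0,-0.045,0.34,0.65,0,-1],
  [0,0,-0.07,0.51,1,0.06,-1],
  [0,0,-0.095,0.51,1,0.06,-1],
  [0,0,-0.119,0.51,1,0.06,-1],
])

```text
time: 2.0
eef_pos: [0.593, 0.1728, 0.239]
tcp_rot: [-0.003, 0.049, 0.999, 0.001]
force: [-0.1, -0.8, -0.5]
gripper_width: 1.004
```

```bash
python3 -c "
from h import *
go([.612,.219,.24],90)
print(yaw_now())"
```

```text
t 2.0 row [0.0004, -0.0009, -0.0158] [-0.096, 0.319, -0.007] -1
84.32696326513702
```

Call:
drive_tool([
  [0,0,-0.016,-0.1,0.32,0,-1],
  [0,0,-0.016,-0.1,0.32,0,-1],
  [0,0,-0.016,-0.1,0.32,0,-1],
  [0,0,-0.016,-0.1,0.32,0,-1],
])

```text
time: 2.4
eef_pos: [0.6125, 0.219, 0.2384]
tcp_rot: [-0.003, -0.001, 1.0, 0.001]
force: [0.4, -0.1, 1.3]
gripper_width: 1.0
```

```bash
python3 - <<'E'
from h import *
st=ctrl.state(); print(st["time"],st["eef_pos"],st["tcp_rot"],np.abs(st["dq"]).max(),yaw_now())
np.save("w2p.npy",np.r_[st["eef_pos"],st["tcp_rot"]])
im=optics.capture("wrist")[:,:,::-1]; cv2.imwrite("pics/w2.png",im)
E
```

```text
2.4 [0.61247627 0.21898946 0.23843229] [-3.00132119e-03 -6.02943216e-04  9.99994707e-01  1.10223614e-03] 0.01867368715822991 90.06871293359033
```

View pics/w2.png

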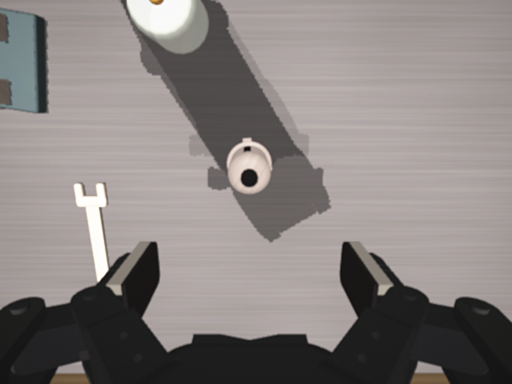

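```bash
python3 - <<'E'
from h import *
im=cv2.imread("pics/w2.png"); cv2.imwrite("pics/w2c.png",cv2.resize(im[130:205,215:285],None,fx=8,fy=8,interpolation=cv2.INTER_CUBIC))
w=np.load("w2p.npy"); c=cam("wrist",dict(eef_pos=w[:3],tcp_rot=w[3:]))
print(ray(c,(249,177.5),.1))
print(proj(c,[[.612,.219,.1],[.612,.219,0]]))
E
```

```text
[0.6116359  0.21882325 0.1       ]
[[249.18686419 177.87533715]
 [249.02138806 158.90059287]]
```

View pics/w2c.png

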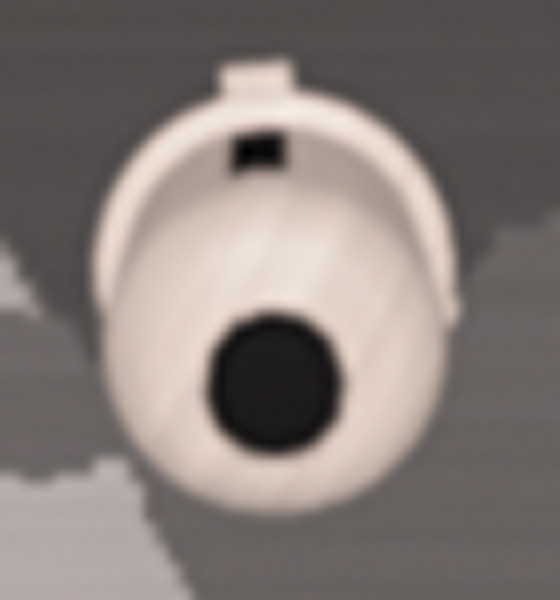

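```bash
python3 - <<'E'
from h import *
w=np.load("w2p.npy"); c=cam("wrist",dict(eef_pos=w[:3],tcp_rot=w[3:]))
for q in [(220,64,.016),(293,60,.016),(256,62,.016)]:
    u=ray(c,P(215,130,8,*q[:2]),q[2])-[.6118,.2189,0]; print(np.degrees(np.arctan2(u[1],u[0])),np.linalg.norm(u[:2]))
u=ray(c,P(215,130,8,257,150),.055)-[.6118,.2189,0]; print(np.degrees(np.arctan2(u[1],u[0])),u)
p=optics.camera_params("wrist")
go([.6118,.2189,.12],94)
E
```

```text
-163.8130341708549 0.02932262988641983
174.83932606167008 0.028875008287925948
-174.25871933513804 0.028602525882149236
-173.2691944721237 [-0.02115605 -0.0024968   0.055     ]
t 2.45 row [0.0003, -0.0009, -0.0111] [0.001, 0.003, 0.791] -1
```

Call:
drive_tool([
  [0.0003,-0.0009,-0.0156,0,0,0.3,-1],
  [0.0003,-0.0009,-0.0156,0,0,0.6,-1],
  [0.0003,-0.0009,-0.0156,0,0,0.9,-1],
  [0.0003,-0.0009,-0.0156,0,0,0.95,-1],
  [0.0003,-0.0009,-0.0156,0,0,0.95,-1],
])

```text
time: 2.95
eef_pos: [0.6112, 0.2173, 0.0957]
tcp_rot: [-0.001, -0.049, 0.999, -0.0]
force: [0.4, -0.1, 0.6]
gripper_width: 0.998
```

```bash
python3 - <<'E'
from h import *
go([.6118,.2189,.037],95.7); print(yaw_now(),ctrl.state()["eef_pos"])
im=optics.capture("wrist")[:,:,::-1]; cv2.imwrite("pics/w3.png",im)
E
```

```text
t 2.95 row [-0.0001, -0.0003, -0.0004] [-0.005, 0.01, 0.392] -1
95.56805600273368 [0.61124889 0.21733078 0.09573476]
```

View pics/w3.png

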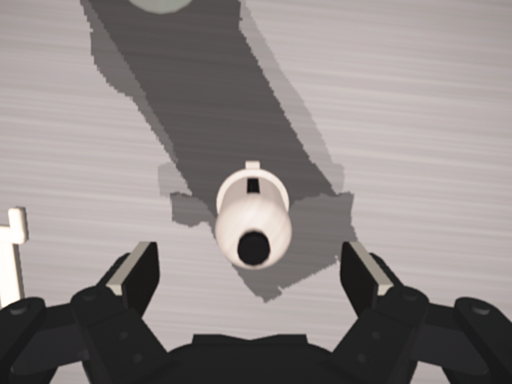

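```bash
python3 - <<'E'
from h import *
print(ray(cam("wrist"),(253,247.5),.1))
E
```

```text
[0.61345555 0.21988068 0.1       ]
```

Call:
drive_tool([
  [0,0,0,-0.003,0.01,0.15,-1],
  [0,0,0,-0.003,0.01,0.3,-1],
  [0,0,0,-0.003,0.01,0.39,-1],
  [0,0,0,-0.003,0.01,0.39,-1],
  [0,0,0,-0.003,0.01,0.39,-1],
])

```text
time: 3.5
eef_pos: [0.6138, 0.2202, 0.0408]
tcp_rot: [0.002, -0.049, 0.999, 0.001]
force: [-0.3, 0.0, -0.4]
gripper_width: 0.998
```

Call:
drive_tool([
  [0,0,0,0,0,0.025,-1],
  [0,0,0,0,0,0.025,1],
  [0,0,0,0,0,0.025,1],
  [0,0,0,0,0,0.025,1],
  [0,0,0,0,0,0.025,1],
])

```text
time: 4.0
eef_pos: [0.614, 0.2202, 0.0375]
tcp_rot: [0.002, -0.049, 0.999, 0.001]
force: [-0.9, -1.1, 4.4]
gripper_width: 0.501
```

Call:
drive_tool([
  [0,0,0,0,0,0,1],
  [0,0,0,0,0,0,1],
  [0,0,0,0,0,0,1],
])

```text
time: 4.3
eef_pos: [0.614, 0.2203, 0.0376]
tcp_rot: [0.002, -0.049, 0.999, 0.001]
force: [-0.3, -0.6, 2.7]
gripper_width: 0.502
```

```bash
python3 - <<'E'
from h import *
im=optics.capture("wrist")[:,:,::-1]; cv2.imwrite("pics/w4.png",im)
go([.6118,.2189,.2],66.5); print(yaw_now(),ctrl.state()["gripper_width"])
E
```

```text
t 4.35 row [0.0003, 0.0005, 0.0807] [0.012, -0.006, -1.083] -1
95.56630324744836 0.5044133453964343
```

View pics/w4.png

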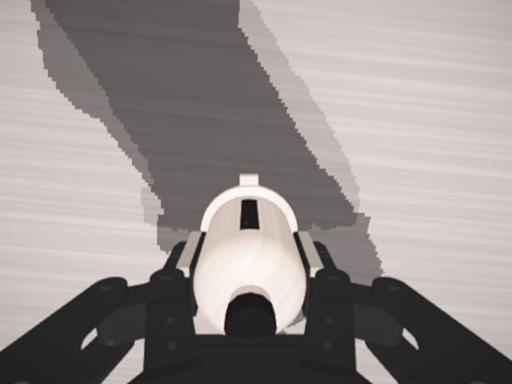

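Call:
drive_tool([
  [0,0,0,0,0,-0.3,1],
  [0,0,0,0,0,-0.6,1],
  [0,0,0,0,0,-0.9,1],
  [0,0,0,0,0,-1,1],
  [0,0,0,0,0,-1,1],
])

```text
time: 4.85
eef_pos: [0.6147, 0.2207, 0.1899]
tcp_rot: [0.004, -0.048, 0.999, 0.001]
force: [0.4, -0.2, -1.0]
gripper_width: 0.502
```

```bash
python3 - <<'E'
from h import *
go([.483,-.139,.22],66.5); print(yaw_now(),ctrl.state()["gripper_width"])
E
```

```text
t 4.85 row [0.0007, 0.0011, 0.0807] [1.105, -2.301, -0.214] -1
95.5568894547338 0.5016037872340213
```

Call:
drive_tool([
  [0,0.001,0.02,0.12,-0.25,-0.214,1],
  [0,0.001,0.04,0.24,-0.5,-0.214,1],
  [0,0.001,0.06,0.36,-0.75,-0.214,1],
  [0,0.001,0.08,0.48,-1,-0.214,1],
  [0,0.001,0.08,0.48,-1,-0.214,1],
])

```text
time: 5.35
eef_pos: [0.5547, 0.0568, 0.2185]
tcp_rot: [-0.002, 0.207, 0.978, -0.001]
force: [0.3, 0.1, -1.9]
gripper_width: 0.499
```

```bash
python3 - <<'E'
from h import *
go([.483,-.139,.22],66.5); print(yaw_now(),ctrl.state()["gripper_width"])
E
```

```text
t 5.35 row [-0.0004, -0.0005, -0.0012] [-0.093, -1.387, -0.007] -1
66.06400224414928 0.4992246364296164
```

Call:
drive_tool([
  [0,0,-0.001,-0.03,-0.3,0,1],
  [0,0,-0.001,-0.05,-0.6,0,1],
  [0,0,-0.001,-0.07,-1,0,1],
  [0,0,-0.001,-0.07,-1,0,1],
  [0,0,-0.001,-0.07,-1,0,1],
])

```text
time: 5.85
eef_pos: [0.5018, -0.0869, 0.217]
tcp_rot: [-0.003, 0.206, 0.978, -0.001]
force: [0.1, 0.9, -0.6]
gripper_width: 0.502
```

```bash
python3 - <<'E'
from h import *
go([.483,-.139,.21],66.5); print(yaw_now(),ctrl.state()["gripper_width"])
E
```

```text
t 5.85 row [-0.0007, -0.0009, -0.0008] [-0.026, -0.368, 0.048] -1
66.19615433322285 0.502047432685032
```

Call:
drive_tool([
  [-0.0007,-0.0009,-0.001,-0.01,-0.18,0.05,1],
  [-0.0007,-0.0009,-0.001,-0.026,-0.36,0.05,1],
  [-0.0007,-0.0009,-0.001,-0.026,-0.36,0.05,1],
  [-0.0007,-0.0009,-0.001,-0.026,-0.36,0.05,1],
  [-0.0007,-0.0009,-0.001,-0.026,-0.36,0.05,1],
])

```text
time: 6.35
eef_pos: [0.4841, -0.1358, 0.2092]
tcp_rot: [-0.0, 0.202, 0.979, 0.001]
force: [0.2, 0.2, -1.8]
gripper_width: 0.5
```

```bash
python3 - <<'E'
from h import *
st=ctrl.state();go([.483,-.139,.21],66.5); print(yaw_now(),st["eef_pos"])
for n in ("side","scene"): cv2.imwrite(f"pics/{n}5.png",optics.capture(n)[:,:,::-1])
a=cv2.imread("pics/side5.png")[130:200,200:270]; b=cv2.imread("pics/scene5.png")[130:200,250:310]
f=lambda x:cv2.resize(x,None,fx=6,fy=6,interpolation=cv2.INTER_CUBIC)
cv2.imwrite("pics/h5.png",cv2.hconcat([f(a),f(b)]))
E
```

```text
t 6.35 row [0.0002, -0.0002, 0.0006] [-0.002, -0.023, -0.006] -1
66.72071542286594 [ 0.48414528 -0.13575952  0.20917392]
```

View pics/h5.png

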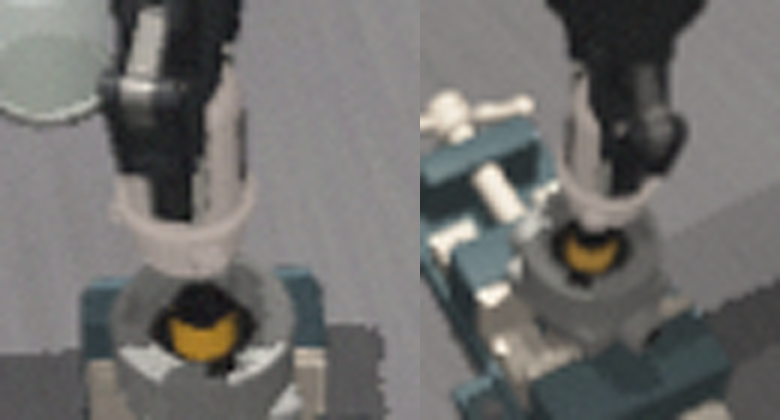

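```bash
cat > ov.py <<'E'
from h import *
import sys
bx,by,bz,sx,sy=map(float,sys.argv[1:6])
def draw(im,cm,c,z,r,col,x0,y0,k):
    th=np.linspace(0,2*np.pi,100)
    X=np.c_[c[0]+r*np.cos(th),c[1]+r*np.sin(th),np.full(len(th),z)]
    cv2.polylines(im,[np.int32(np.round((proj(cm,X)-[x0,y0]+.5)*k-.5))],True,col,1)
out=[]
for n,x0,y0,w,h in (("side",200,130,65,70),("scene",250,130,65,70)):
    im=cv2.imread(f"pics/{n}5.png")[y0:y0+h,x0:x0+w]; k=6
    im=cv2.resize(im,None,fx=k,fy=k,interpolation=cv2.INTER_CUBIC); c=cam(n)
    im=cv2.convertScaleAbs(im,alpha=1.3)
    A=(x0,y0,k)
    draw(im,c,(bx,by),bz,.0195,(0,0,255),*A); draw(im,c,(bx,by),bz+.0255,.026,(0,255,255),*A)
    draw(im,c,(sx,sy),.13,.036,(0,255,0),*A); draw(im,c,(sx,sy),.138,.012,(255,0,0),*A)
    out.append(im)
cv2.imwrite("pics/ov.png",cv2.hconcat(out))
E
python3 ov.py .4841 -.1358 .1716 .483 -.139
```

```text
(no output)
```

View pics/ov.png

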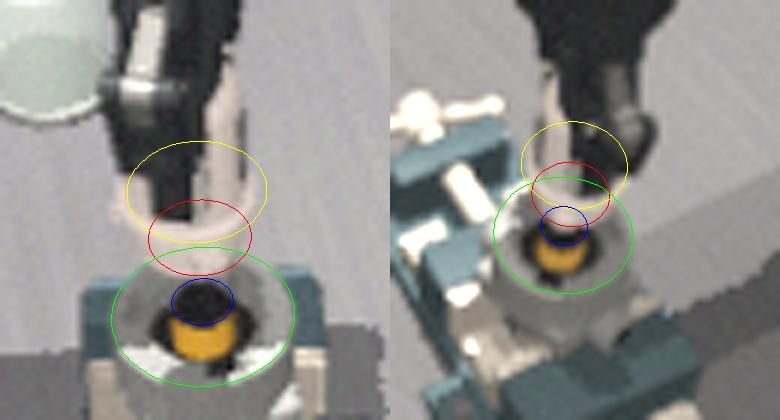

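```bash
python3 - <<'E'
import cv2
f=lambda x:cv2.convertScaleAbs(cv2.resize(x,None,fx=11,fy=11,interpolation=cv2.INTER_CUBIC),alpha=1.3)
cv2.imwrite("pics/z1.png",f(cv2.imread("pics/side5.png")[150:195,210:258]))
cv2.imwrite("pics/z2.png",f(cv2.imread("pics/scene5.png")[145:190,260:300]))
E
```

```text
(no output)
```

View pics/z1.png

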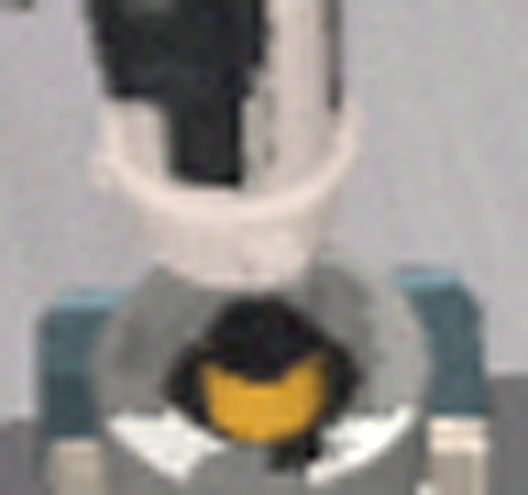

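View pics/z2.png

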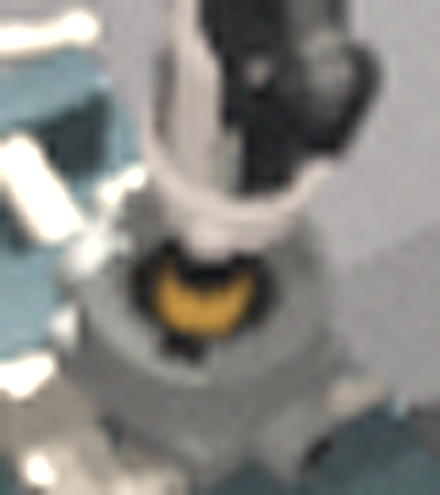

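```bash
python3 - <<'E'
from h import *
from scipy.optimize import least_squares
th=np.linspace(0,2*np.pi,200)
def circ(c,x,y,z,r): return proj(c,np.c_[x+r*np.cos(th),y+r*np.sin(th),np.full(200,z)])
bz=.1716
obs={"side":(P(210,150,11,107,0)[0],P(210,150,11,357,0)[0],P(210,150,11,0,215)[1],P(210,150,11,0,290)[1]),
"scene":(P(260,145,11,147,0)[0],P(260,145,11,330,0)[0],P(260,145,11,0,224)[1],P(260,145,11,0,255)[1])}
def pred(n,p):
    c=cam(n); a=circ(c,*p,bz+.0255,.026); a2=circ(c,*p,bz+.0235,.026); b=circ(c,*p,bz,.0195)
    return np.array([a[:,0].min(),a[:,0].max(),a2[:,1].max(),b[:,1].max()])
for n in obs:
    r=least_squares(lambda p:pred(n,p)-obs[n],[.484,-.136]); print(n,r.x,r.fun)
r=least_squares(lambda p:np.r_[pred("side",p)-obs["side"],pred("scene",p)-obs["scene"]],[.484,-.136]); print(r.x,r.fun)
# socket
P8=lambda x,y:P(255,150,8,x,y)
ob={"side":(P(190,160,8,227,0)[0],P(190,160,8,473,0)[0],P(190,160,8,0,90)[1],P(190,160,8,0,280)[1])}
c=cam("side")
def ps(p):
    a=circ(c,*p,.13,.036); return np.array([a[:,0].min(),a[:,0].max(),a[:,1].min(),a[:,1].max()])
r=least_squares(lambda p:ps(p)-ob["side"],[.484,-.136]); print("sock side",r.x,r.fun)
E
```

```text
side [ 0.48073607 -0.13340054] [-0.28811071  0.28889288  0.94829724 -0.97726603]
scene [ 0.48244783 -0.13319053] [-0.52688832  0.52626117  0.10086676 -0.118069  ]
[ 0.48129346 -0.13336812] [-0.04423884  0.52921425  0.89383284 -1.03097054 -0.2546602   0.79202333
 -0.13504386 -0.34987584]
sock side [ 0.48258523 -0.14016861] [ 0.08366269 -0.0842831   0.27754922 -0.24622959]
```

```bash
python3 - <<'E'
from h import *
go([.486,-.1413,.175],66.5); print(ctrl.state()["time"],yaw_now(),ctrl.state()["gripper_width"])
E
```

```text
t 6.45 row [0.0001, -0.0001, 0.0006] [-0.026, -0.027, 0.23] -1
6.45 66.70952553855733 0.49857816851924297
```

Call:
drive_tool([
  [0,0,0.0006,-0.026,-0.027,0.08,1],
  [0,0,0.0006,-0.026,-0.027,0.16,1],
  [0,0,0.0006,-0.026,-0.027,0.23,1],
  [0,0,0.0006,-0.026,-0.027,0.23,1],
])

```text
time: 6.85
eef_pos: [0.4847, -0.1411, 0.1728]
tcp_rot: [-0.002, 0.204, 0.979, 0.0]
force: [-0.2, 1.2, -0.7]
gripper_width: 0.502
```

```bash
python3 - <<'E'
from h import *
go([.486,-.1413,.155],66.5); st=ctrl.state();print(st["time"],yaw_now(),st["force"],st["eef_pos"])
for n in ("side","scene"): cv2.imwrite(f"pics/{n}5.png",optics.capture(n)[:,:,::-1])
E
python3 ov.py .4827 -.1398 .1374 .4825 -.139
```

```text
t 6.85 row [0.0, -0.0007, -0.0] [-0.009, 0.002, 0.118] -1
6.85 66.49467973836721 [-0.1666839   1.23062369 -0.68768791] [ 0.48467604 -0.14111421  0.17275898]
```

View pics/ov.png

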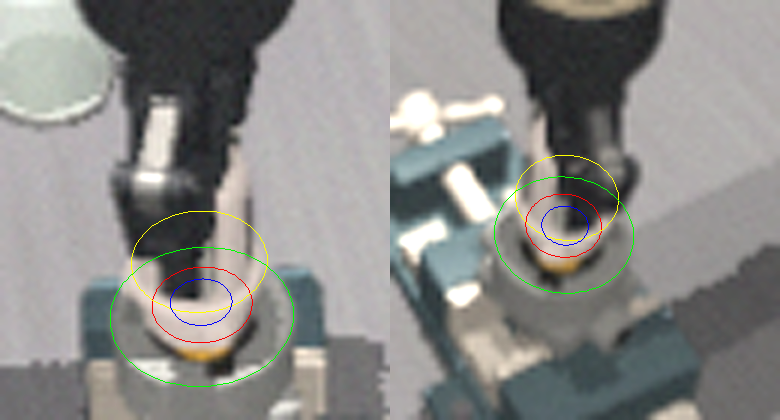

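```bash
python3 - <<'E'
import cv2
f=lambda x:cv2.convertScaleAbs(cv2.resize(x,None,fx=10,fy=10,interpolation=cv2.INTER_CUBIC),alpha=1.4)
a=f(cv2.imread("pics/side5.png")[160:205,212:254]); b=f(cv2.imread("pics/scene5.png")[150:195,262:300])
cv2.imwrite("pics/z3.png",cv2.hconcat([a,b]))
E
```

```text
(no output)
```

View pics/z3.png

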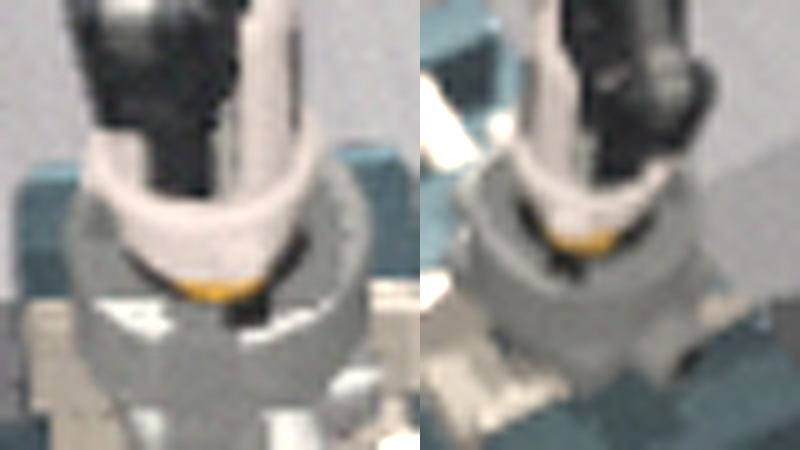

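```bash
python3 - <<'E'
from h import *
go([.4867,-.142,.161],66.5)
E
```

```text
t 6.95 row [0.0001, -0.0003, -0.0] [-0.008, -0.002, 0.09] -1
```

Call:
drive_tool([
  [0,0,0,-0.01,-0.004,0.03,1],
  [0,0,0,-0.01,-0.004,0.06,1],
  [0,0,0,-0.01,-0.004,0.09,1],
  [0,0,0,-0.01,-0.004,0.09,1],
])

```text
time: 7.35
eef_pos: [0.4875, -0.1423, 0.1623]
tcp_rot: [0.0, 0.204, 0.979, 0.0]
force: [-4.5, 2.3, 15.5]
gripper_width: 0.5
```

```bash
python3 - <<'E'
from h import *
go([.4867,-.142,.155],66.5); st=ctrl.state();print(st["time"],yaw_now(),st["force"],st["torque"],st["eef_pos"])
for n in ("side","scene"): cv2.imwrite(f"pics/{n}5.png",optics.capture(n)[:,:,::-1])
f=lambda x:cv2.convertScaleAbs(cv2.resize(x,None,fx=10,fy=10,interpolation=cv2.INTER_CUBIC),alpha=1.4)
a=f(cv2.imread("pics/side5.png")[160:205,212:254]); b=f(cv2.imread("pics/scene5.png")[150:195,262:300])
cv2.imwrite("pics/z4.png",cv2.hconcat([a,b]))
E
```

```text
t 7.35 row [0.0002, 0.0, 0.0] [0.005, -0.0, 0.049] -1
7.35 66.5026139244623 [-4.48223741  2.32153298 15.45197811] [0.23117961 1.11543062 0.01640195] [ 0.48747152 -0.14228973  0.16232758]
```

View pics/z4.png

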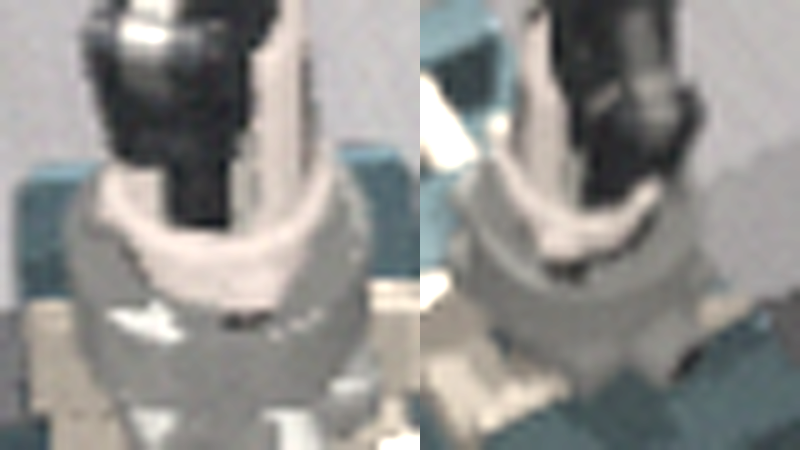

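Call:
drive_tool([
  [0,0,0,0.01,0,0,1],
  [0,0,0,0.01,0,0,1],
])

```text
time: 7.65
eef_pos: [0.4864, -0.1415, 0.1626]
tcp_rot: [0.001, 0.203, 0.979, 0.001]
force: [0.6, 1.4, 1.3]
gripper_width: 0.496
```

Call:
drive_tool([
  [0,0,0,0,0,0.015,1],
  [0,0,0,0,0,0.03,1],
  [0,0,0,0,0,0.03,1],
])

```text
time: 7.95
eef_pos: [0.4864, -0.1411, 0.1576]
tcp_rot: [0.0, 0.203, 0.979, 0.001]
force: [2.1, 2.2, -3.9]
gripper_width: 0.498
```

Call:
drive_tool([
  [0,0,0,0,0,0.01,1],
  [0,0,0,0,0,0.02,1],
  [0,0,0,0,0,0.02,1],
])

```text
time: 8.25
eef_pos: [0.4865, -0.1406, 0.1544]
tcp_rot: [0.0, 0.203, 0.979, 0.001]
force: [1.2, 4.2, 0.3]
gripper_width: 0.503
```

```bash
python3 - <<'E'
from h import *
st=ctrl.state();print(st["time"],yaw_now(),st["force"],st["torque"],st["eef_pos"])
E
```

```text
8.25 66.55691626839662 [1.1707515  4.16108192 0.25662295] [ 0.93155581 -0.1918286  -0.01325627] [ 0.48645541 -0.14056507  0.15444729]
```

Call:
drive_tool([
  [0,0,0,0,0.006,0.01,1],
  [0,0,0,0,0.006,0.02,1],
  [0,0,0,0,0.006,0.03,1],
  [0,0,0,0,0.006,0.03,1],
])

```text
time: 8.65
eef_pos: [0.4867, -0.1399, 0.1501]
tcp_rot: [0.0, 0.203, 0.979, 0.001]
force: [-2.5, 2.2, 4.9]
gripper_width: 0.503
```

```bash
python3 - <<'E'
from h import *
st=ctrl.state();print(st["time"],yaw_now(),st["force"],st["torque"],st["eef_pos"])
for n in ("side","scene"): cv2.imwrite(f"pics/{n}5.png",optics.capture(n)[:,:,::-1])
f=lambda x:cv2.convertScaleAbs(cv2.resize(x,None,fx=10,fy=10,interpolation=cv2.INTER_CUBIC),alpha=1.4)
a=f(cv2.imread("pics/side5.png")[160:205,212:254]); b=f(cv2.imread("pics/scene5.png")[150:195,262:300])
cv2.imwrite("pics/z5.png",cv2.hconcat([a,b]))
E
```

```text
8.65 66.54151967208563 [-2.52807884  2.17371622  4.8824733 ] [0.46177618 0.32441054 0.01019006] [ 0.48669301 -0.13993897  0.15008181]
```

View pics/z5.png

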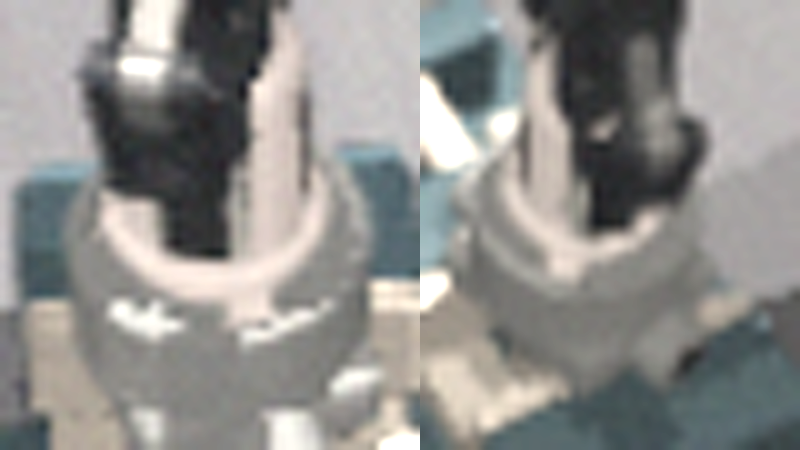

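Call:
drive_tool([
  [0,0,0,0.005,0,0.015,1],
  [0,0,0,0.005,0,0.03,1],
  [0,0,0,0.005,0,0.04,1],
  [0,0,0,0.005,0,0.04,1],
])

```text
time: 9.15
eef_pos: [0.4867, -0.1399, 0.1448]
tcp_rot: [0.001, 0.204, 0.979, 0.001]
force: [-1.8, 1.3, 9.0]
gripper_width: 0.498
```

```bash
python3 - <<'E'
from h import *
st=ctrl.state();print(st["time"],yaw_now(),st["force"],st["torque"],st["eef_pos"])
E
```

```text
9.15 66.51189667467219 [-1.76622652  1.27095879  8.95745164] [ 0.53862765  0.22876819 -0.11384143] [ 0.48665404 -0.13994252  0.14480531]
```

Call:
drive_tool([
  [0,0,0,0,0,0.01,1],
  [0,0,0,0,0,0.015,1],
  [0,0,0,0,0,0.015,1],
])

```text
time: 9.45
eef_pos: [0.4868, -0.14, 0.1439]
tcp_rot: [0.002, 0.204, 0.979, 0.001]
force: [-5.3, 3.3, 18.8]
gripper_width: 0.5
```

```bash
python3 - <<'E'
from h import *
st=ctrl.state();print(st["time"],yaw_now(),st["force"],st["torque"],st["eef_pos"])
E
```

```text
9.45 66.4880838253326 [-5.31649401  3.32851744 18.77865768] [ 0.92390413  1.27095488 -0.0941688 ] [ 0.48684989 -0.14003808  0.14387265]
```

Call:
drive_tool([
  [0,0,0.0222,0.004,-0.0034,0.006,1],
  [0,0,0.0444,0.005,-0.0068,0.006,1],
  [0,0,0.0667,0.006,-0.01,0.006,1],
  [0,0,0.0667,0.006,-0.01,0.006,1],
])

```text
time: 9.85
eef_pos: [0.4865, -0.1418, 0.144]
tcp_rot: [0.003, 0.406, 0.914, 0.001]
force: [-0.8, -0.9, 9.5]
gripper_width: 0.501
```

```bash
python3 - <<'E'
from h import *
st=ctrl.state();print(st["time"],yaw_now(),st["force"],st["torque"],st["eef_pos"],st["gripper_width"])
cv2.imwrite("pics/w6.png",optics.capture("wrist")[:,:,::-1])
E
```

```text
9.85 42.152139240307285 [-0.81757502 -0.86957698  9.5137589 ] [ 0.16598175 -0.007473   -0.07484784] [ 0.48652383 -0.14183097  0.1440182 ] 0.501375077194817
```

View pics/w6.png

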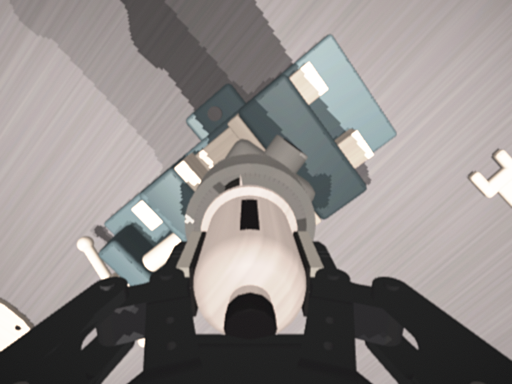

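Call:
drive_tool([
  [0,0,0.0222,0,-0.0034,0.008,1],
  [0,0,0.0444,0.001,-0.0068,0.008,1],
  [0,0,0.0667,0.002,-0.01,0.008,1],
  [0,0,0.0667,0.002,-0.01,0.008,1],
])

```text
time: 10.3
eef_pos: [0.4861, -0.1419, 0.1439]
tcp_rot: [0.003, 0.587, 0.81, 0.002]
force: [-2.6, 4.2, 14.1]
gripper_width: 0.502
```

```bash
python3 - <<'E'
from h import *
st=ctrl.state();print(st["time"],yaw_now(),st["force"],st["torque"],st["eef_pos"],st["gripper_width"])
E
```

```text
10.3 18.178290160675974 [-2.6171622   4.18237932 14.14827246] [1.12619482 0.45794188 0.28327124] [ 0.48607808 -0.14194683  0.14386979] 0.5022992050918962
```

Call:
drive_tool([
  [0,0,0.012,0,-0.002,0.007,1],
  [0,0,0.02,0,-0.003,0.007,1],
  [0,0,0.022,0,-0.003,0.007,1],
])

```text
time: 10.6
eef_pos: [0.4851, -0.1431, 0.1437]
tcp_rot: [0.003, 0.641, 0.768, 0.001]
force: [-7.5, -0.8, 17.4]
gripper_width: 0.504
```

```bash
python3 - <<'E'
from h import *
st=ctrl.state();print(st["time"],yaw_now(),st["force"],st["torque"],st["eef_pos"],st["gripper_width"])
cv2.imwrite("pics/w7.png",optics.capture("wrist")[:,:,::-1])
E
```

```text
10.6 10.309040480285109 [-7.5345724  -0.76641806 17.38543298] [-0.43240724  1.63816452  1.89501337] [ 0.48510551 -0.14306643  0.14369657] 0.5036129848205586
```

View pics/w7.png

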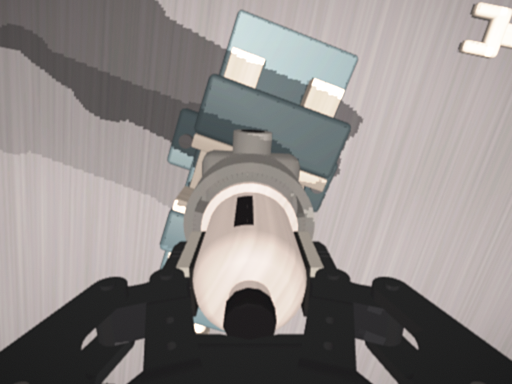

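Call:
drive_tool([
  [0,0,0,0.003,0,-0.01,1],
  [0,0,0,0.003,0,-0.02,1],
  [0,0,0,0.003,0,-0.025,1],
  [0,0,0,0.003,0,-0.025,1],
])

```text
time: 11.05
eef_pos: [0.4847, -0.143, 0.1457]
tcp_rot: [0.003, 0.64, 0.769, 0.0]
force: [6.4, -1.8, -20.5]
gripper_width: 0.502
```

```bash
python3 - <<'E'
from h import *
st=ctrl.state();print(st["time"],yaw_now(),st["force"],st["torque"],st["eef_pos"],st["gripper_width"])
E
```

```text
11.05 10.46456998615171 [  6.40590091  -1.756892   -20.53730221] [-0.60014394 -1.60346728  1.41363834] [ 0.48465983 -0.14297372  0.14565464] 0.5015349324487447
```

Call:
drive_tool([
  [0,0,0,0,0,0.008,1],
  [0,0,0,0,0,0.008,1],
])

```text
time: 11.25
eef_pos: [0.4849, -0.1431, 0.1451]
tcp_rot: [0.003, 0.639, 0.769, 0.0]
force: [-2.6, 1.6, 9.3]
gripper_width: 0.498
```

```bash
python3 - <<'E'
from h import *
st=ctrl.state();print(st["time"],yaw_now(),st["force"],st["torque"],st["eef_pos"],st["gripper_width"])
for n in ("side","scene"): cv2.imwrite(f"pics/{n}5.png",optics.capture(n)[:,:,::-1])
f=lambda x:cv2.convertScaleAbs(cv2.resize(x,None,fx=10,fy=10,interpolation=cv2.INTER_CUBIC),alpha=1.4)
a=f(cv2.imread("pics/side5.png")[160:205,212:254]); b=f(cv2.imread("pics/scene5.png")[150:195,262:300])
cv2.imwrite("pics/z6.png",cv2.hconcat([a,b]))
E
```

```text
11.25 10.573354484170311 [-2.59247771  1.61519559  9.25533605] [0.19145609 0.63416672 1.34587599] [ 0.48487871 -0.1431236   0.14508008] 0.4983322897176315
```

View pics/z6.png

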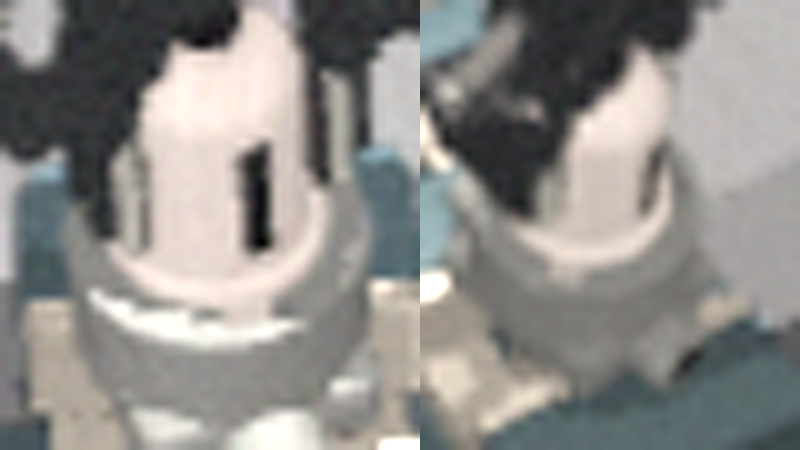

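Call:
drive_tool([
  [0,0,-0.005,0,0,0,1],
  [0,0,-0.005,0,0,0,1],
])

```text
time: 11.55
eef_pos: [0.485, -0.1432, 0.1457]
tcp_rot: [0.004, 0.626, 0.78, 0.0]
force: [-1.4, 1.6, 8.8]
gripper_width: 0.504
```

```bash
cat > s.py <<'E'
from h import *
st=ctrl.state();print(st["time"],yaw_now(),st["force"].round(1),st["torque"].round(2),st["eef_pos"].round(4),st["gripper_width"].round(3))
E
python3 s.py
```

```text
Traceback (most recent call last):
  File "s.py", line 2, in <module>
    st=ctrl.state();print(st["time"],yaw_now(),st["force"].round(1),st["torque"].round(2),st["eef_pos"].round(4),st["gripper_width"].round(3))
                                                                                                                 ^^^^^^^^^^^^^^^^^^^^^^^^^
AttributeError: 'float' object has no attribute 'round'
```

```bash
sed -i 's/,st\["gripper_width"\].round(3)//' s.py; python3 s.py
```

```text
11.55 12.453716725261392 [-1.4  1.6  8.8] [0.44 0.54 0.33] [ 0.485  -0.1432  0.1457]
```

Call:
drive_tool([
  [0,0,0,0,0,-0.005,1],
  [0,0,0,0,0,-0.01,1],
  [0,0,0,0,0,-0.01,1],
])

```text
time: 11.85
eef_pos: [0.485, -0.1432, 0.1472]
tcp_rot: [0.004, 0.626, 0.78, 0.0]
force: [-0.0, 2.3, 2.0]
gripper_width: 0.499
```

```bash
python3 s.py
```

```text
11.85 12.462281017944829 [-0.   2.3  2. ] [0.37 0.12 0.25] [ 0.485  -0.1432  0.1472]
```

Call:
drive_tool([
  [0,0,0,0,0,-0.003,1],
  [0,0,0,0,0,-0.005,1],
  [0,0,0,0,0,-0.005,1],
])

```text
time: 12.15
eef_pos: [0.485, -0.1432, 0.1477]
tcp_rot: [0.004, 0.626, 0.78, 0.0]
force: [1.6, 0.7, -3.8]
gripper_width: 0.499
```

```bash
python3 s.py
```

```text
12.15 12.464120702016045 [ 1.6  0.7 -3.8] [ 0.24 -0.34  0.24] [ 0.485  -0.1432  0.1477]
```

Call:
drive_tool([
  [0,0,-0.007,0,0,0.003,1],
  [0,0,-0.014,0,0,0.003,1],
  [0,0,-0.014,0,0,0.003,1],
])

```text
time: 12.45
eef_pos: [0.4853, -0.1432, 0.1476]
tcp_rot: [0.004, 0.592, 0.806, 0.001]
force: [1.1, 3.1, 4.0]
gripper_width: 0.501
```

```bash
python3 s.py; python3 - <<'E'
from h import *
cv2.imwrite("pics/w8.png",optics.capture("wrist")[:,:,::-1])
E
```

```text
12.45 17.368574581748767 [1.1 3.1 4. ] [ 0.8  -0.05 -1.27] [ 0.4853 -0.1432  0.1476]
```

View pics/w8.png

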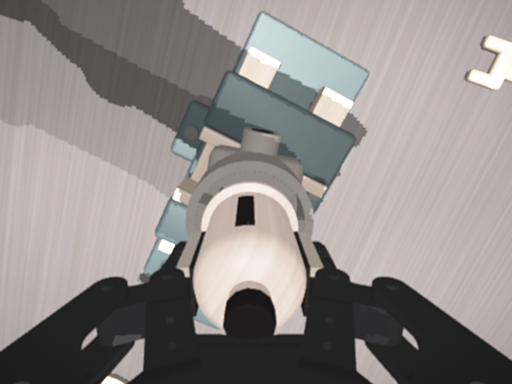

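Call:
drive_tool([
  [0,0,0.007,0,0,0,1],
  [0,0,0.007,0,0,0,1],
])

```text
time: 12.7
eef_pos: [0.4851, -0.1433, 0.1477]
tcp_rot: [0.004, 0.611, 0.792, 0.0]
force: [0.4, 1.3, 2.5]
gripper_width: 0.501
```

```bash
python3 s.py
```

```text
12.7 14.730487931832382 [0.4 1.3 2.5] [ 0.38  0.21 -0.34] [ 0.4851 -0.1433  0.1477]
```

Call:
drive_tool([
  [0,0,0,0,0,0,-1],
  [0,0,0,0,0,0,-1],
  [0,0,0,0,0,0,-1],
  [0,0,0,0,0,0,-1],
  [0,0,0,0,0,0,-1],
])

```text
time: 13.2
eef_pos: [0.4851, -0.1434, 0.1476]
tcp_rot: [0.004, 0.611, 0.792, 0.0]
force: [-0.3, -0.1, -0.9]
gripper_width: 0.999
```

```bash
python3 s.py
```

```text
13.2 14.736822741835544 [-0.3 -0.1 -0.9] [ 0.03 -0.01 -0.01] [ 0.4851 -0.1434  0.1476]
```

Released; lift straight up and check.

Call:
drive_tool([
  [0,0,0,0,0,-0.2,-1],
  [0,0,0,0,0,-0.4,-1],
  [0,0,0,0,0,-0.7,-1],
  [0,0,0,0,0,-1,-1],
  [0,0,0,0,0,-1,-1],
])

```text
time: 13.7
eef_pos: [0.4869, -0.1434, 0.3038]
tcp_rot: [0.008, 0.611, 0.792, 0.003]
force: [0.6, -0.5, -1.4]
gripper_width: 1.002
```

Call:
drive_tool([
  [0,0,0,0.3,0.3,0,-1],
  [0,0,0,0.6,0.6,0,-1],
  [0,0,0,0.8,0.8,0,-1],
  [0,0,0,0.8,0.8,0,-1],
])

```text
time: 14.1
eef_pos: [0.5738, 0.0087, 0.3038]
tcp_rot: [0.008, 0.608, 0.794, 0.004]
force: [0.7, -0.0, -0.2]
gripper_width: 1.0
```

```bash
python3 s.py; python3 - <<'E'
from h import *
for n in ("side","scene"): cv2.imwrite(f"pics/{n}9.png",optics.capture(n)[:,:,::-1])
def f(n,x0,y0,z):
    k=8; im=cv2.imread(f"pics/{n}9.png")[y0:y0+60,x0:x0+48]; im=cv2.convertScaleAbs(cv2.resize(im,None,fx=k,fy=k,interpolation=cv2.INTER_CUBIC),alpha=1.3); c=cam(n); o=im.copy()
    th=np.linspace(0,2*np.pi,100)
    for z,r,col in [(.13,.036,(0,255,0)),(.1105+.0275,.026,(0,255,255)),(.1105+.1,.0085,(0,0,255))]:
        p=(proj(c,np.c_[.4825+r*np.cos(th),-.14+r*np.sin(th),np.full(100,z)])-[x0,y0]+.5)*k-.5
        cv2.polylines(o,[np.int32(np.round(p))],True,col,1)
    return cv2.hconcat([im,o])
cv2.imwrite("pics/fin1.png",f("side",210,145,0)); cv2.imwrite("pics/fin2.png",f("scene",258,130,0))
E
```

```text
14.1 15.051814558721247 [ 0.7 -0.  -0.2] [-0.    0.03  0.01] [0.5738 0.0087 0.3038]
```

View pics/fin1.png

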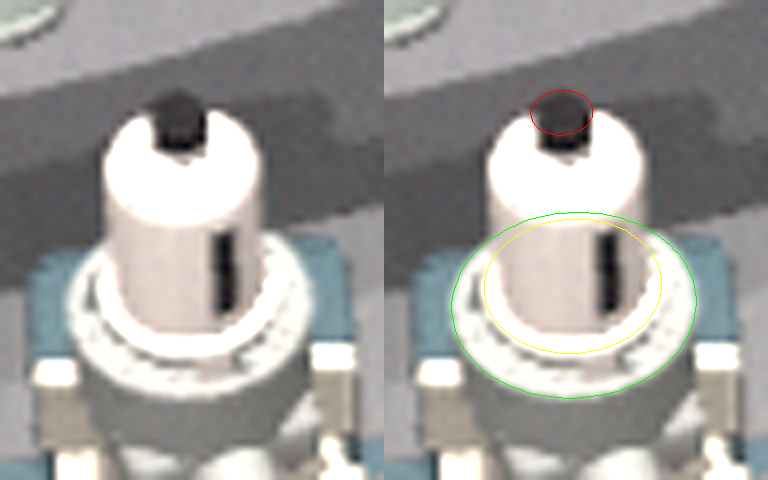

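View pics/fin2.png

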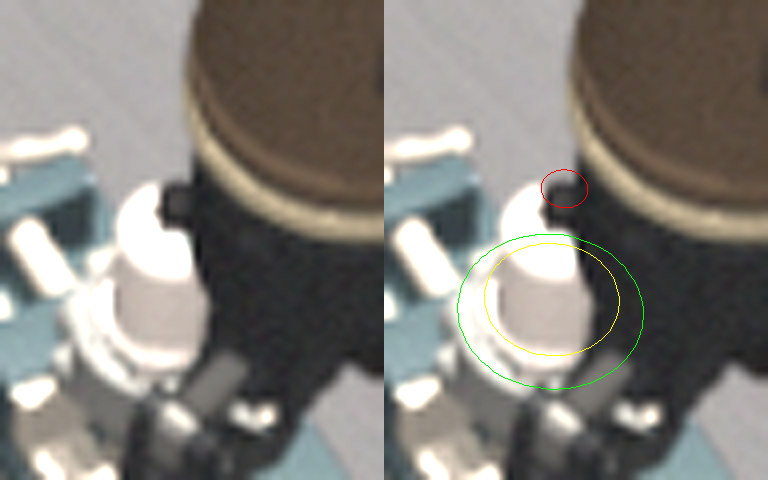

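View pics/side9.png

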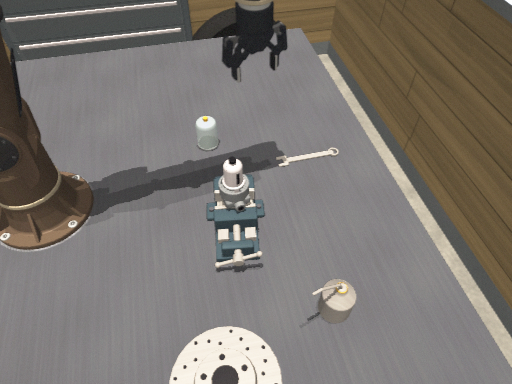

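```bash
python3 -c "
from station import ctrl
print(ctrl.sign_off())"
```

```text
the job is handed in; nothing more can be done
None
```

The bowl is refitted in the head and, by my checks, locked in its notches. I handed the job in at about 14 s. No verdict is reported back.

**What I did:** I gripped the bowl clear of its sight windows and set it mouth down in the socket. I turned it so the lugs lined up with the slots seen in the side camera, and pushed it in until the shoulder met the face (about 19 N). I then turned it clockwise until it hit the stop (1.9 Nm).

**What went wrong on the way:**
- **Entry:** the nose first caught the bore edge with about 15 N. I moved it about 1.5 mm sideways and it went in freely.
- **Locking:** while I still held the bowl hard against the stop, it would not rise, even with a 20 N pull. After I eased the turn by about 2 degrees, it rose about 3.5 mm from fully in (4 mm expected).

**Last checks:**
- Turning it gently back gave 1.3 Nm of resistance, so the lugs are in the notches. A part-turned bowl would have turned freely.
- After I let go, the side picture showed the bowl upright and centred, at the height expected when locked (rim about 19.5 mm down).
- In that picture the jar, spanner, oil can and disc look where they were.
- The gripper was well clear, with no contact force.

**Less certain:** the arm half hid the bowl in the last scene picture, and there the outline fitted only to within about 3 mm. The wrist camera also placed the socket about 5 mm from where the side camera did, so I positioned the bowl relative to the socket in the scene and side pictures. I could not read the seal's position directly.

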